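Clear the perfume tray and put the spectacle case in the jewellery chest

ROBOT

A 6-joint arm with a two-finger parallel gripper is mounted at the origin on the work surface. World frame = base frame: x ahead of the robot, y to its left, z up, the work surface at z = 0. Lengths are in m, angles in rad, forces in N, time in s.
With the tool pointing down it reaches from about 0.325 to 0.925 m from the base axis. Payload 3.1 kg.
Tool frame: the origin (TCP) lies at the very end of the fingers, on their centre line; the grasp point (between the pads) lies manip.pinch_z behind it (manip.pinch_z is the distance from the TCP to the grasp point, in m); z points along the fingers, y is the line along which they close (so a half turn about z gives the same grasp; the last joint's range is limited). The gripper opens to 85 mm and grips with 20 to 120 N. Pads are 22 mm wide; open, the fingers measure 114 mm over their backs; the gripper's body (76 mm by 85 mm) begins 54 mm behind the grasp point. The pads swing forward as they close: fully open they stand 13 mm farther back than shut.
Start: joints at [-1.352, 0.217, 1.613, -0, 1.311, -0.112], TCP at [0.203, -0.591, 0.231] pointing down, gripper open.
Joint ranges: [-2.75, 2.75], [-0.78, 2.1], [0.31, 2.55], [-1.13, 4.27], [0.13, 2.63], [-2.58, 2.58]. Speed limits (rad/s): [2.79, 2.79, 3.14, 3.14, 3.14, 3.14].

INTERFACE

Orientations are given as a rotation vector (axis times angle).
In Python, from plant import manip gives the robot as it stands. The module is installed in compiled form; this text tells all that it offers.
- The arm moves only by the shell command python3 -m pendant 'ROWS' [FORCE]. ROWS is JSON, a list of rows, each a list of 3 entries, a list of its own where there are three numbers: the opening, from -1 (shut) to 1 (fully open), then the shift along the world's x, y, z normalised to -1 to 1, where 1 is 0.1 m, then the turn, a rotation vector about the world's x, y, z normalised to -1 to 1, where 1 is pi/2 rad. In form: [[hand, [dx, dy, dz], [rx, ry, rz]], ...]. A call has 1 to 20 rows; each row is the pose to reach, as a shift and turn from the pose commanded when the call began; what a row does not reach only later rows make up. A row lasts 1/8 s, in which the tool goes at most 62.5 mm and 10.7 degrees, less where a joint would pass 70% of its speed; a pose out of reach is approached as far as the arm can. A call with a number of a shift or a turn outside -1 to 1 is refused whole. A call with a gripper value outside its range is refused whole. The fingers move at their own pace and stop on an object; FORCE is the grip in N (left out, the last holds). Time passes only in rows, so rows that repeat a pose let the fingers close. It gives the time, the measured TCP pose, the force, the opening and the grip force at its end, in the units of the state.
- manip.state(): the state, without advancing time (a new reading comes with each control period).
- manip.camera(name): name is "side" or "top" or "wrist"; returns the picture (384x512x3 uint8, red, green, blue); there is no depth.
- manip.camera_info(name): a dict with "K" (3x3 intrinsics, pixels), "camera_from_world" (4x4, takes a point from world to camera coordinates); the wrist camera has in their place "mount" (4x4, takes a point from camera to tool coordinates, whose origin is the TCP and whose axes are the flange's). Camera axes: x right, y up, looking along -z (the intrinsics and any distortion apply to the point x, -y, -z); pixel columns grow to the right and rows downward; lengths in m; the calibration is good to about 2 mm. A picture is of the moment at which its call begins: read the wrist's pose just before it. camera_info takes no time and is no camera call.
- manip.sign_off(): hands the job in; it is judged then, once.
The state is a dict: "time": time; "q": joint angles; "joint_vel": joint speeds; "joint_torque": joint torques, N m; "position": TCP position; "tool_rot": TCP orientation; "contact_force": force on the tool from outside, world axes, zero at the start; "ft_torque": the same for the moment, N m; "finger_gap": finger opening in m; "gripper_force": force on a finger pad.
Only numpy, scipy, OpenCV 4.12 (cv2) and the standard library are available. Lean on these libraries where they do the work, as an engineer would, in place of code of your own. Each camera call takes 0.05 s, during which the arm holds its last target. There are 200 camera calls.

TASK

Put the spectacle case away in the top drawer of the little chest. The perfume tray stands in the drawer's way: slide it, with its bottles standing on it, along the table to either side until it is right out of the way, without lifting it; then pull the drawer wide open, lay the case flat in it without dropping it, and push the drawer fully shut. Knock over no bottle, do not let the drawer strike the bottles or the tray, and leave the lamp, clock and dish where they are.

Things in the scene. Friction and masses are not known exactly. Their poses are not given: they have to be found in the camera images.
- chest: Fixed dark-wood table-top chest, two drawers one above the other, fronts towards the robot. 260 wide (its y), 210 deep (its x), 165 mm high; the 15 mm top board overhangs up to 8 mm. Origin: centre of its underside, on the table; x points from front to back, z up. The drawers' fronts lie in the plane x = -105 mm (when shut) and slide out along -x.
- top_drawer (a joint): How far the top drawer is out along the chest's -x, in m: 0 shut, 0.15 at its stop; starts up to 0.018 ajar. 1.5 N of friction, light damping; stays where left. Front 230 wide, 58 high, 12 mm thick, from 92 to 150 mm above the table. Inside 204 wide, 165 mm front to back, side walls 43 mm above its floor.
- top_drawer_handle (a point): Middle of the bar of the top drawer's brass bow handle, moving with the drawer: a level round bar 9 mm thick and 76 mm long, 38 mm in front of the drawer's face, on a leg at each end 45 mm from the middle; 133 mm above the table (32 mm below the chest's top). 33 mm are free between bar and face. Axes as the chest's.
- top_drawer_floor (a point): Centre of the upper side of the top drawer's inner floor, 99 mm above the table, moving with the drawer; 95 mm behind the outer face of its front (83 mm to the front's inner face, 82 mm to the back's). Axes as the chest's.
- lower_drawer (a joint): How far the lower drawer is pulled out, in m; shut (0) and to be left so.
- tray: Loose brass vanity tray lying on the table in front of the chest with two perfume bottles on it: 140 (its x) by 240 mm (its y), a rim 24 mm high and 5 mm thick all round, floor 6 mm thick. Origin: centre of its underside; its long side runs roughly along the chest's front. 0.28 to 0.52 kg, and 0.34 kg of bottles on it; it slides on the table when its rim is pushed low down.
- square_bottle: Loose rectangular amber perfume bottle with a square black cap, standing on the tray about 45 mm from its centre towards the tray's -y end: body 34 (x) by 50 mm (y), 112 mm high with the cap. Origin: centre of its underside; z up when it stands.
- round_bottle: Loose round clear perfume bottle with a brass cap, standing on the tray about 45 mm from its centre towards the tray's +y end: 54 mm across, 120 mm high with the cap. Origin: centre of its underside; z up when it stands.
- spectacle_case: Loose hard tan spectacle case with a brass seam lying on top of the chest: a rounded oblong 45 wide (its x), 160 long (its y), 34 mm high, 0.08 to 0.15 kg. Origin: centre of its underside; z up.
- lamp: Loose cordless table lamp with a pink double-gourd base 110 mm across and a cream shade 150 mm across, 291 mm high, standing beside the chest, left or right of it. Origin: centre of its underside. To be left alone.
- alarm_clock: Loose round copper alarm clock, 90 mm across, 106 mm high, 40 mm deep, standing on the other side of the chest. Origin: centre of its underside. To be left alone.
- trinket_dish: Loose white round dish, 68 mm across and 26 mm high, standing on top of the chest in its far left corner (+x, +y). Origin: centre of its underside. To be left alone.
Things that resemble listed ones, but are neither listed nor needed, are in the scene too. Leave any green or red look-alike of the spectacle_case alone. There is more than one size of the round_bottle; the one meant has the size given above.

How it is judged:
On the way, in this order (a step that is already met when the one before it is completed fails the run):
1. the tray has been slid clear of the drawer to one side, both bottles standing on it (tray centre more than 200 mm from the chest's centre plane) ((y of tray in the frame of chest above 0.2 m or y of tray in the frame of chest below -0.2 m) and angle between each of square_bottle, round_bottle's own z axis and vertical below 0.2 rad and z of each of square_bottle, round_bottle in the frame of tray below 0.02 m and x of square_bottle in the frame of tray between -0.065 and 0.065 m and y of square_bottle in the frame of tray between -0.115 and 0.115 m and x of round_bottle in the frame of tray between -0.065 and 0.065 m and y of round_bottle in the frame of tray between -0.115 and 0.115 m), for 0.2 s.
2. the top drawer is pulled open by more than 110 mm (value of joint top_drawer above 0.11 m), for 0.2 s.
3. the spectacle case lies flat on the floor of the open drawer, let go (x of spectacle_case in the frame of top_drawer_floor between -0.09 and 0.09 m and y of spectacle_case in the frame of top_drawer_floor between -0.1 and 0.1 m and z of spectacle_case in the frame of top_drawer_floor between -0.006 and 0.012 m and angle between spectacle_case's own z axis and vertical below 0.2 rad and value of joint top_drawer above 0.06 m and contact force between the fingers and spectacle_case below 0.2 N and linear speed of spectacle_case below 0.05 m/s), for 0.2 s.
4. the top drawer is pushed shut (within 6 mm) (value of joint top_drawer below 0.006 m), for 0.2 s.
At the end, for the whole second after the job is handed in: Top drawer shut within 6 mm, lower within 10 mm; case flat on the top drawer's floor, at rest; tray flat on the table, its centre over 200 mm to one side of the chest's centre plane, both bottles upright on it (0.2 rad); lamp, clock and dish within 30 mm of their starts (all of step 1 and value of joint top_drawer below 0.006 m and value of joint lower_drawer below 0.01 m and x of spectacle_case in the frame of top_drawer_floor between -0.09 and 0.09 m and y of spectacle_case in the frame of top_drawer_floor between -0.1 and 0.1 m and z of spectacle_case in the frame of top_drawer_floor between -0.006 and 0.012 m and angle between spectacle_case's own z axis and vertical below 0.2 rad and linear speed of each of spectacle_case, tray below 0.03 m/s and height (world z) of tray below 0.01 m and angle between tray's own z axis and vertical below 0.05 rad and distance of each of lamp, alarm_clock, trinket_dish from where it was at the start of the episode below 0.03 m); the robot touches nothing.
It fails at once if a perfume bottle is knocked over (tilts more than 0.5 rad) (angle between any of square_bottle, round_bottle's own z axis and vertical above 0.5 rad).
It fails at once if the tray is lifted more than 30 mm off the table (height (world z) of tray above 0.03 m).
It fails at once if the chest or its drawer strikes a bottle or the tray (more than 1 N) (contact force between chest and square_bottle above 1 N or contact force between chest and round_bottle above 1 N or contact force between chest and tray above 1 N).
It fails at once if the spectacle case is dropped (falls free at more than 0.7 m/s, about 25 mm) (contact force between the fingers and spectacle_case below 0.1 N and linear speed of spectacle_case above 0.7 m/s).
It fails at once if the lamp, clock or dish is shifted by more than 30 mm (distance of any of lamp, alarm_clock, trinket_dish from where it was at the start of the episode above 0.03 m).
It also fails if it takes over 72 s, if anything falls off the work surface, if the arm or the gripper's body presses on something with over 40 N, if the wrist force passes 120 N, or if a joint passes its speed limit or range.

## Working session

There is one attempt and no reset: what is moved stays moved. The work goes in short steps, Python scripts to look and compute and a shell command to move; the robot and the scene stay as the last step left them, time stands still between calls to the robot, and variables do not carry over. Pictures are saved under pics/ and viewed, at most 10 in all, crops included, and the job is handed in when it is done.

```bash
mkdir -p pics
cat > h.py <<'E'
import numpy as np, cv2
from plant import manip
from scipy.spatial.transform import Rotation as R
def save(name,img): cv2.imwrite('pics/'+name,cv2.cvtColor(img,cv2.COLOR_RGB2BGR))
def ray(info,px,T=None):
    K=np.array(info['K']); u,v=px
    d=np.linalg.inv(K)@[u,v,1]; d=np.array([d[0],-d[1],-d[2]])
    M=np.linalg.inv(np.array(info['camera_from_world'])) if T is None else T@np.array(info['mount'])
    return M[:3,3],M[:3,:3]@d
def onz(info,px,z,T=None):
    o,d=ray(info,px,T); return o+d*(z-o[2])/d[2]
def proj(info,p,T=None):
    K=np.array(info['K']); C=np.array(info['camera_from_world']) if T is None else np.linalg.inv(T@np.array(info['mount']))
    q=C@np.append(p,1); v=K@[q[0],-q[1],-q[2]]; return v[:2]/v[2]
def meet(r1,r2):
    (a,d),(b,e)=r1,r2; s=np.linalg.lstsq(np.c_[d,-e],b-a,rcond=None)[0]
    p,q=a+s[0]*d,b+s[1]*e; return (p+q)/2,np.linalg.norm(p-q)
def pose():
    s=manip.state(); T=np.eye(4); T[:3,3]=s['position']; T[:3,:3]=R.from_rotvec(s['tool_rot']).as_matrix(); return T
E
python3 - <<'E'
from h import *
s=manip.state(); print(s['time'],s['position'],s['tool_rot'],s['finger_gap'],manip.pinch_z)
for n in ('top','side'):
    i=manip.camera(n); save(n+'0.png',i); np.save(n+'0.npy',i); f=manip.camera_info(n); print({k:np.round(v,3).tolist() if not isinstance(v,str) else v for k,v in f.items()})
    M=np.linalg.inv(np.array(f['camera_from_world'])); print(M[:3,3])
print({k:np.round(v,3).tolist() for k,v in manip.camera_info('wrist').items() if not isinstance(v,str)})
E
```

```text
0.0 [ 0.20285145 -0.59029548  0.2299466 ] [-3.09632554e+00 -5.16898931e-01  1.83668448e-04] 0.08511387099923384 0.0187
{'K': [[436.52, 0.0, 256.388], [0.0, 436.52, 189.079], [0.0, 0.0, 1.0]], 'camera_from_world': [[-0.016, -1.0, -0.001, -0.013], [0.997, -0.016, 0.074, -0.579], [-0.074, -0.0, 0.997, -1.299], [0.0, 0.0, 0.0, 1.0]]}
[ 0.48054281 -0.02264735  1.33854385]
{'K': [[394.682, 0.0, 254.809], [0.0, 394.682, 187.248], [0.0, 0.0, 1.0]], 'camera_from_world': [[0.957, -0.289, 0.01, -0.561], [0.151, 0.529, 0.835, -0.175], [-0.247, -0.798, 0.55, -0.832], [0.0, 0.0, 0.0, 1.0]]}
[ 0.3582007  -0.7337769   0.60987963]
{'K': [[273.983, 0.0, 257.519], [0.0, 273.983, 184.527], [0.0, 0.0, 1.0]], 'mount': [[-0.001, 0.952, 0.305, 0.078], [1.0, 0.0, 0.001, -0.0], [0.0, 0.305, -0.952, -0.143], [0.0, 0.0, 0.0, 1.0]]}
```

View pics/top0.png

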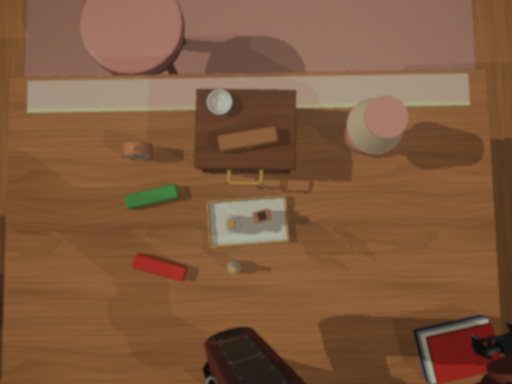

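View pics/side0.png

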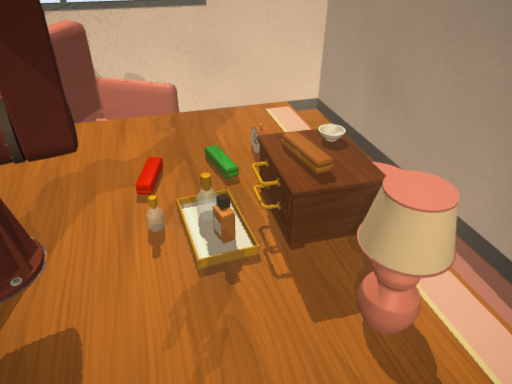

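The top view shows the chest (194–297, 89–172), its handle (245,178), the case (248,139), the tray (207–289, 197–248), the lamp (377,125), the clock (136,151) and the dish (219,102). There are green and red decoys on the left and a small bottle at (234,267). The right side (-y) is free for the tray.

Run:
```python
from h import *
t=np.load('top0.npy'); s=np.load('side0.npy'); ft,fs=manip.camera_info('top'),manip.camera_info('side')
def hsv(i): return cv2.cvtColor(i,cv2.COLOR_RGB2HSV)
def big(m,roi):
    k=np.zeros_like(m);x0,y0,x1,y1=roi;k[y0:y1,x0:x1]=m[y0:y1,x0:x1]
    c=max(cv2.findContours(k,cv2.RETR_EXTERNAL,cv2.CHAIN_APPROX_NONE)[0],key=cv2.contourArea); return c
ht=hsv(t); hs=hsv(s)
for p in [(200,95),(290,165),(245,175),(250,140),(215,130),(300,130),(229,180),(232,180),(208,220),(225,235),(320,220)]: print(p,t[p[1],p[0]],ht[p[1],p[0]])
print('side')
for p in [(305,152),(330,160),(255,175),(262,186),(187,220),(300,200)]: print(p,s[p[1],p[0]],hs[p[1],p[0]])
# chest: dark
c=big((ht[...,2]<85).astype(np.uint8)*255,(185,80,305,176)); r=cv2.minAreaRect(c); print('chest',r)
for q in cv2.boxPoints(r): print(np.round(onz(ft,q,.165),4))
print('ctr',onz(ft,r[0],.165))
# case rough, lamp, clock
for n,p,z in [('case',(248,139),.199),('handle',(245,182),.133),('dish',(219,102),.19),('clock',(136,151),.1),('green',(152,197),.03),('smallb',(234,267),.08),('lampshadeT',(385,117),.291)]: print(n,np.round(onz(ft,p,z),3))
for q in [(207,200),(287,196),(289,243),(209,248)]: print('tray',np.round(onz(ft,q,.024),3))
C=cv2.resize(t[85:275,180:310],None,fx=4,fy=3.1,interpolation=cv2.INTER_CUBIC); C=cv2.resize(t[85:275,120:310],(600,600),interpolation=cv2.INTER_CUBIC); save('topcrop.png',C)
```

```text
(200, 95) [90 60 43] [ 11 133  90]
(290, 165) [95 60 39] [ 11 150  95]
(245, 175) [106  71  44] [ 13 149 106]
(250, 140) [137  94  59] [ 13 145 137]
(215, 130) [94 61 40] [ 12 146  94]
(300, 130) [104  69  42] [ 13 152 104]
(229, 180) [151 121  63] [ 20 149 151]
(232, 180) [134  97  55] [ 16 150 134]
(208, 220) [139 111  62] [ 19 141 139]
(225, 235) [168 168 150] [ 30  27 168]
(320, 220) [126  84  51] [ 13 152 126]
side
(305, 152) [159  94  41] [ 13 189 159]
(330, 160) [144  86  36] [ 14 191 144]
(255, 175) [153  97  31] [ 16 203 153]
(262, 186) [175 121  22] [ 19 223 175]
(187, 220) [236 224 187] [ 23  53 236]
(300, 200) [88 49 24] [ 12 185  88]
chest ((256.3288879394531, 141.53021240234375), (17.146820068359375, 67.31285095214844), 79.99201965332031)
[0.7062 0.0699 0.165 ]
[ 0.7355 -0.1111  0.165 ]
[ 0.6889 -0.1182  0.165 ]
[0.6598 0.0622 0.165 ]
ctr [ 0.69757154 -0.02420205  0.165     ]
case [ 0.698 -0.002  0.199]
handle [0.591 0.009 0.133]
dish [0.802 0.074 0.19 ]
clock [0.688 0.321 0.1  ]
green [0.559 0.292 0.03 ]
smallb [0.352 0.045 0.08 ]
lampshadeT [ 0.73  -0.338  0.291]
tray [0.548 0.127 0.024]
tray [ 0.556 -0.114  0.024]
tray [ 0.415 -0.117  0.024]
tray [0.404 0.122 0.024]
```

View pics/topcrop.png

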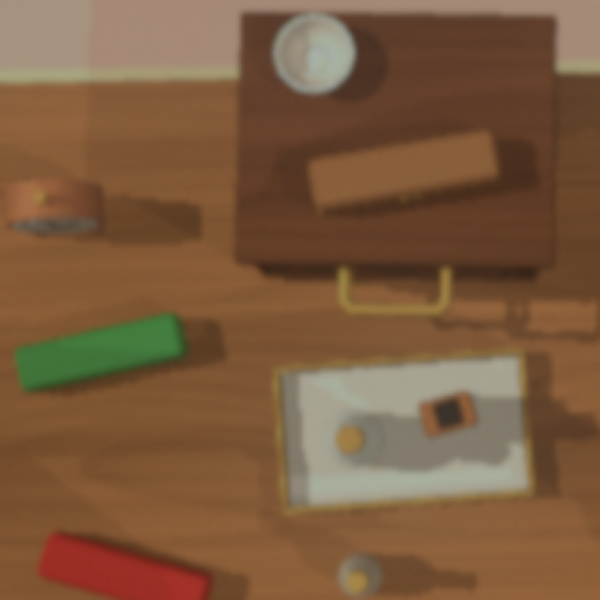

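Run:
```python
from h import *
ft,fs=manip.camera_info('top'),manip.camera_info('side')
def P(n,pts,z):
    q=np.array([onz(ft,(x/3.158+120-.35,y/3.158+85-.35),z)[:2] for x,y in pts]); print(n,np.round(q,4).tolist(),'mean',np.round(q.mean(0),4)); return q
def yaw(a,b): d=a-b; return np.degrees(np.arctan2(-d[0],d[1]))  # direction of y axis
c=P('chest',[(242,12),(556,16),(554,268),(236,262)],.165); print(yaw(c[0],c[1]),yaw(c[3],c[2]))
t=P('tray',[(274,370),(524,350),(534,492),(286,513)],.024); print(yaw(t[0],t[1]),yaw(t[3],t[2]))
k=P('case',[(308,160),(490,130),(499,180),(319,212)],.195); print(yaw(k[0],k[1]),yaw(k[3],k[2]))
h=P('bar',[(346,309),(446,310)],.133)
for n,p in [('bar',[*h.mean(0),.133]),('case',[*k.mean(0),.199]),('tray',[*t.mean(0),.0])]: print(n,proj(fs,p))
P('round',[(350,439)],.126);P('sq',[(448,411)],.118);P('small',[(358,580)],.08)
```

```text
chest [[0.8474, 0.1382], [0.8394, -0.1344], [0.6194, -0.1278], [0.6289, 0.1446]] mean [0.7338 0.0051]
-1.6788720683883414 -2.0062419774925235
tray [[0.5424, 0.1289], [0.5577, -0.11], [0.4228, -0.1167], [0.4067, 0.1186]] mean [0.4824 0.0052]
3.6668528123441875 3.9050219696032893
case [[0.7104, 0.0794], [0.7334, -0.0739], [0.6908, -0.0806], [0.6661, 0.0706]] mean [ 0.7002 -0.0012]
8.5554558444694 9.259558516375495
bar [[0.5899, 0.0528], [0.5876, -0.035]] mean [0.5887 0.0089]
bar [255.1922793  174.42524701]
case [303.81226839 144.78491361]
tray [213.03741819 228.31560873]
round [[0.476, 0.051]] mean [0.476 0.051]
sq [[0.4993, -0.0355]] mean [ 0.4993 -0.0355]
small [[0.3488, 0.048]] mean [0.3488 0.048 ]
```

```bash
python3 -m pendant '[[0,[0.17,0.48,0],[0,0,0.05]],[0,[0.336,0.95,0],[0,0,0.104]],[0,[0.336,0.95,0],[0,0,0.104]]]' 30 
for i in 1 2 3 4 5 6 7; do python3 -m pendant '[[0,[0.17,0.48,0],[0,0,0.05]],[0,[0.336,0.95,0],[0,0,0.104]],[0,[0.336,0.95,0],[0,0,0.104]]]'; done | tail -3
python3 -m pendant '[[0,[0,0,0],[0,0,0]],[0,[0,0,0],[0,0,0]]]'
python3 - <<'E'
from h import *
s=manip.state();T=pose();print(s['time'],T[:3,3],T[:3,0],s['q'],s['finger_gap'],s['contact_force'])
i=manip.camera('wrist');np.save('w1.npy',i);np.save('w1T.npy',T);save('w1.png',i)
E
```

```text
time: 0.48
position: [0.2373, -0.4925, 0.2299]
tool_rot: [-3.042, -0.772, -0.0]
contact_force: [-1.2, -0.8, -0.5]
finger_gap: 0.0424
gripper_force: 0.0
contact_force: [-0.9, -1.1, 0.2]
finger_gap: 0.0428
gripper_force: 0.0
time: 3.35
position: [0.4719, 0.1667, 0.2311]
tool_rot: [2.149, 2.291, -0.001]
contact_force: [-0.1, -0.3, -1.2]
finger_gap: 0.0426
gripper_force: 0.0
3.35 [0.47187918 0.16670512 0.23112406] [-6.34906666e-02  9.97982030e-01 -8.96452809e-04] [ 1.99775822e-01 -5.16704026e-02  1.90157511e+00 -8.70009704e-04
  1.29218681e+00  1.36482045e-01] 0.042624870337896185 [-0.07464899 -0.28768889 -1.15971384]
```

View pics/w1.png

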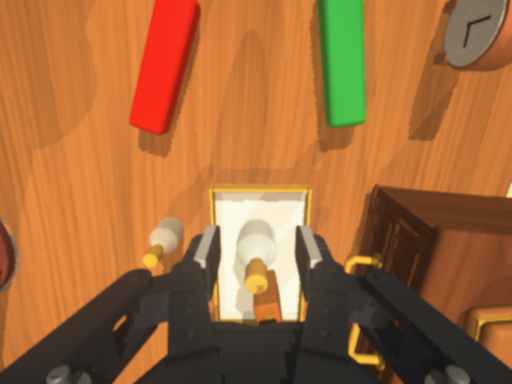

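The wrist view shows the tray's +y rim at row 187 (columns 210–311), with the fingers lined up beyond its end. Both decoy cases are clear of the path.

```bash
python3 - <<'E'
from h import *
f=manip.camera_info('wrist');T=np.load('w1T.npy')
for p in [(210,186),(311,187)]: print(np.round(onz(f,p,.024,T),4))
ft,fs=manip.camera_info('top'),manip.camera_info('side')
E
python3 -m pendant '[[0,[0,0.1,-0.4],[0,0,0]],[0,[0,0.1,-0.8],[0,0,0]],[0,[0,0.1,-1],[0,0,0]],[0,[0,0.1,-1],[0,0,0]]]'
python3 -m pendant '[[0,[0,0,-0.3],[0,0,0]],[0,[0,0,-0.6],[0,0,0]],[0,[0,0,-0.9],[0,0,0]],[0,[0,0,-0.98],[0,0,0]],[0,[0,0,-0.98],[0,0,0]]]'
```

```text
[0.4104 0.1268 0.024 ]
[0.546  0.1339 0.024 ]
time: 3.9
position: [0.4699, 0.1776, 0.1294]
tool_rot: [-2.146, -2.291, 0.006]
contact_force: [0.4, 0.2, 0.5]
finger_gap: 0.0428
gripper_force: 0.0
time: 4.53
position: [0.4726, 0.1788, 0.0342]
tool_rot: [2.146, 2.294, 0.001]
contact_force: [-0.1, -0.5, 0.2]
finger_gap: 0.0429
gripper_force: 0.0
```

```bash
python3 -m pendant '[[0,[0.05,0,-0.2],[0,0,0]],[0,[0.05,0,-0.28],[0,0,0]],[0,[0.05,0,-0.28],[0,0,0]],[0,[0.05,-0.1,-0.28],[0,0,0]],[0,[0.05,-0.2,-0.28],[0,0,0]],[0,[0.05,-0.3,-0.28],[0,0,0]],[0,[0.05,-0.35,-0.28],[0,0,0]],[0,[0.05,-0.4,-0.28],[0,0,0]],[0,[0.05,-0.45,-0.28],[0,0,0]],[0,[0.05,-0.5,-0.28],[0,0,0]],[0,[0.05,-0.56,-0.28],[0,0,0]],[0,[0.05,-0.62,-0.28],[0,0,0]],[0,[0.05,-0.68,-0.28],[0,0,0]],[0,[0.05,-0.74,-0.28],[0,0,0]],[0,[0.05,-0.8,-0.28],[0,0,0]]]'
python3 - <<'E'
from h import *
i=manip.camera('top'); save('t2.png',cv2.resize(i[150:290,120:400],None,fx=2,fy=2))
E
```

```text
time: 6.4
position: [0.4769, 0.1, 0.0054]
tool_rot: [-2.145, -2.293, -0.003]
contact_force: [-0.1, 5.2, 0.3]
finger_gap: 0.0426
gripper_force: 2.7
```

View pics/t2.png

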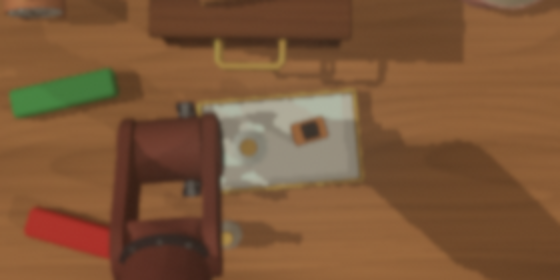

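The tray is sliding with both bottles standing, at a push force of about 5 N, so I'll carry on.

```bash
for i in 1 2 3; do python3 -m pendant '[[0,[0,-0.07,0],[0,0,0]],[0,[0,-0.16,0],[0,0,0]],[0,[0,-0.26,0],[0,0,0]],[0,[0,-0.36,0],[0,0,0]],[0,[0,-0.46,0],[0,0,0]],[0,[0,-0.56,0],[0,0,0]],[0,[0,-0.66,0],[0,0,0]],[0,[0,-0.74,0],[0,0,0]],[0,[0,-0.8,0],[0,0,0]]]'; done
python3 - <<'E'
from h import *
i=manip.camera('top'); save('t3.png',cv2.resize(i[80:290,150:430],None,fx=2,fy=2))
E
```

```text
time: 7.58
position: [0.4767, 0.0198, 0.0053]
tool_rot: [-2.146, -2.292, -0.002]
contact_force: [-0.9, 5.7, 0.9]
finger_gap: 0.0428
gripper_force: 3.0
time: 8.7
position: [0.4765, -0.0598, 0.0053]
tool_rot: [-2.145, -2.292, -0.003]
contact_force: [0.2, 6.3, 2.6]
finger_gap: 0.0427
gripper_force: 3.6
time: 9.82
position: [0.4764, -0.1392, 0.0053]
tool_rot: [-2.144, -2.291, -0.003]
contact_force: [-0.0, 8.3, 4.7]
finger_gap: 0.0429
gripper_force: 4.2
```

View pics/t3.png

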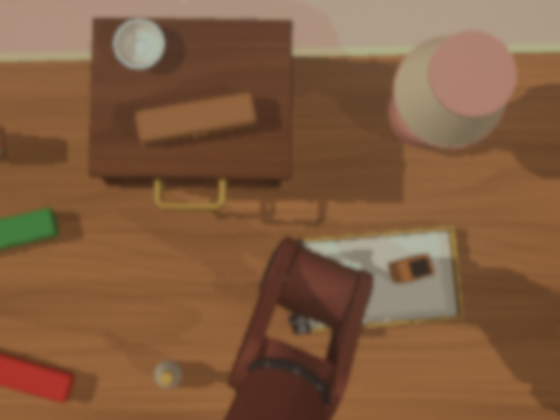

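The tray now sits clear on the right (centre y about -0.27) with both bottles standing. I'll back off, rise, and take two wrist views of the handle and the case.

```bash
python3 -m pendant '[[0,[0,0.1,0],[0,0,0]],[0,[0,0.4,0],[0,0,0]],[0,[0,0.4,0.4],[0,0,0]],[0,[0,0.4,0.8],[0,0,0]],[0,[0,0.4,1],[0,0,0]]]'
python3 -m pendant '[[0,[0,0,0.5],[0,0,0]],[0,[0,0,1],[0,0,0]]]'
python3 -m pendant '[[0,[0.4,0,0.4],[0,0,-0.03]],[0,[0.8,0,0.6],[0,0,-0.06]],[0,[1,0,0.6],[0,0,-0.06]],[0,[1,0,0.6],[0,0,-0.06]],[0,[1,0,0.6],[0,0,-0.06]]]'
python3 - <<'E'
from h import *
T=pose();i=manip.camera('wrist');np.save('w2.npy',i);np.save('w2T.npy',T);save('w2.png',i)
E
python3 -m pendant '[[0,[0.2,-0.4,0],[0,0,0]],[0,[0.2,-0.8,0],[0,0,0]],[0,[0.2,-0.8,0],[0,0,0]],[0,[0.2,-0.8,0],[0,0,0]],[0,[0.2,-0.8,0],[0,0,0]]]'
python3 - <<'E'
from h import *
T=pose();i=manip.camera('wrist');np.save('w3.npy',i);np.save('w3T.npy',T);save('w3.png',i)
E
```

```text
time: 10.5
position: [0.4781, -0.1013, 0.1077]
tool_rot: [2.142, 2.293, 0.001]
contact_force: [-0.0, -0.7, 0.2]
finger_gap: 0.0427
gripper_force: 0.0
time: 10.75
position: [0.476, -0.1007, 0.2061]
tool_rot: [-2.145, -2.295, 0.002]
contact_force: [0.8, -0.0, 0.3]
finger_gap: 0.0426
gripper_force: 0.0
time: 11.38
position: [0.5756, -0.1008, 0.2643]
tool_rot: [-2.25, -2.19, 0.003]
contact_force: [-0.3, 1.1, -0.3]
finger_gap: 0.0427
gripper_force: 0.0
time: 12.05
position: [0.5964, -0.1801, 0.2652]
tool_rot: [-2.25, -2.191, -0.0]
contact_force: [0.4, -0.5, -1.0]
finger_gap: 0.0428
gripper_force: 0.0
```

```bash
python3 -c "
import cv2,numpy as np
a=cv2.imread('pics/w2.png');b=cv2.imread('pics/w3.png')
cv2.imwrite('pics/w23.png',cv2.resize(np.hstack([a,b]),(800,300),interpolation=cv2.INTER_AREA))"
```

```text
(no output)
```

View pics/w23.png

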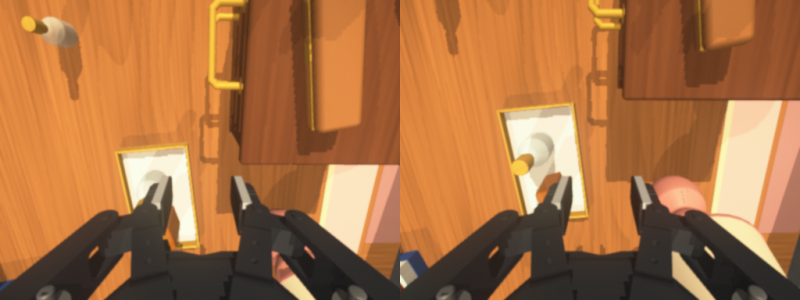

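```bash
for i in 1 2; do python3 -m pendant '[[0,[0.1,0.4,0],[0,0,0]],[0,[0.1,0.75,0],[0,0,0]],[0,[0.1,0.75,0],[0,0,0]],[0,[0.1,0.75,0],[0,0,0]]]'; done | tail -5
python3 - <<'E'
from h import *
T=pose();i=manip.camera('wrist');np.save('w4.npy',i);np.save('w4T.npy',T);save('w4.png',i)
a=np.load('w2.npy')[:200,230:500]; b=i[:270,150:512]
save('w24.png',np.hstack([cv2.resize(a,None,fx=1.5,fy=1.5),np.pad(b,((0,30),(0,0),(0,0)))]))
E
```

```text
position: [0.6169, -0.0322, 0.2653]
tool_rot: [2.252, 2.19, -0.001]
contact_force: [0.6, -0.1, 0.7]
finger_gap: 0.0427
gripper_force: 0.0
```

View pics/w24.png

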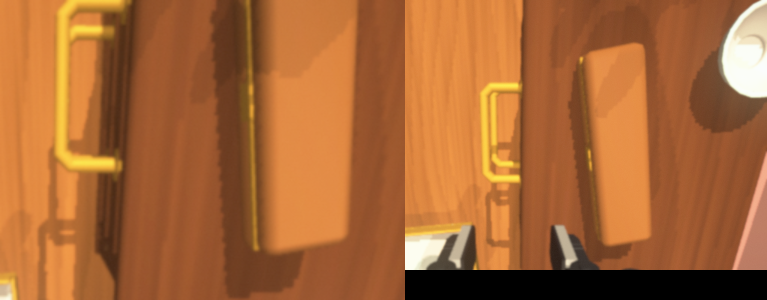

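The handle bar runs from (231,87) to (231,179) in w4 and from (274,3) to (272,109) in w2. The case's top face in w4 has corners (328,50), (388,43), (395,240) and (349,245).

Run:
```python
from h import *
f=manip.camera_info('wrist');T2=np.load('w2T.npy');T4=np.load('w4T.npy'); ft,fs=manip.camera_info('top'),manip.camera_info('side')
for n,a,b in [('legU',(273,3.5),(231,87)),('legL',(272,108.5),(231,179)),('caseSL',(402,166.5),(349,245)),('caseSR',(460,158),(395,240))]:
    p,g=meet(ray(f,a,T2),ray(f,b,T4)); print(n,np.round(p,4),round(g,4))
for n,p in [('U',(231,87)),('L',(231,179)),('U2',(273,3.5)),('L2',(272,108.5))]:
    print(n,np.round(onz(f,p,.133,T4 if '2' not in n else T2),4))
# bar mask centreline
for k,T in (('w2',T2),('w4',T4)):
    h=cv2.cvtColor(np.load(k+'.npy'),cv2.COLOR_RGB2HSV)
    for r in (30,50,70,90) if k=='w2' else (105,120,135,150):
        m=(h[r,:,0]>19)&(h[r,:,0]<32)&(h[r,:,1]>150); c=np.where(m[220:300])[0]+220; print(k,r,c.min() if len(c) else 0,c.max() if len(c) else 0,len(c), np.round(onz(f,(c.mean(),r),.133,T),4) if len(c) else '')
c=[(328,50),(388,43),(395,240),(349,245)]
for z in (.165,.185,.199): print(z,[np.round(onz(f,q,z,T4)[:2],4).tolist() for q in c])
```

```text
legU [0.5935 0.0559 0.1267] 0.0004
legL [ 0.5903 -0.033   0.1413] 0.001
caseSL [ 0.6948 -0.0804  0.1922] 0.0045
caseSR [ 0.7306 -0.0713  0.203 ] 0.0016
U [0.5943 0.0555 0.133 ]
L [ 0.589  -0.0352  0.133 ]
U2 [0.593  0.0542 0.133 ]
L2 [ 0.5911 -0.0336  0.133 ]
w2 30 269 274 6 [0.5915 0.0338 0.133 ]
w2 50 269 273 5 [0.5908 0.0176 0.133 ]
w2 70 268 273 6 [0.5901 0.0008 0.133 ]
w2 90 268 273 6 [ 0.5899 -0.0167  0.133 ]
w4 105 226 240 11 [0.5951 0.0391 0.133 ]
w4 120 227 240 10 [0.5949 0.025  0.133 ]
w4 135 227 240 11 [0.594  0.0104 0.133 ]
w4 150 228 232 5 [ 0.5898 -0.0045  0.133 ]
0.165 [[0.6768, 0.0803], [0.7245, 0.084], [0.7522, -0.0938], [0.7068, -0.0981]]
0.185 [[0.6721, 0.0774], [0.7159, 0.0809], [0.7412, -0.0823], [0.6995, -0.0862]]
0.199 [[0.6688, 0.0755], [0.7098, 0.0787], [0.7336, -0.0742], [0.6945, -0.0779]]
```

```bash
python3 -m pendant '[[-0.4,[-0.27,0.42,0],[0,0,0]],[-0.4,[-0.27,0.42,-0.3],[0,0,0]],[-0.4,[-0.27,0.42,-0.6],[0,0,0]],[-0.4,[-0.27,0.42,-0.75],[0,0,0]],[-0.4,[-0.27,0.42,-0.75],[0,0,0]],[-0.4,[-0.27,0.42,-0.75],[0,0,0]]]'
python3 - <<'E'
from h import *
T=pose();i=manip.camera('wrist');np.save('w5.npy',i);np.save('w5T.npy',T);save('w5.png',i)
E
```

```text
time: 13.9
position: [0.5909, 0.0103, 0.1917]
tool_rot: [2.251, 2.189, 0.002]
contact_force: [0.6, 0.1, 0.4]
finger_gap: 0.0254
gripper_force: 0.0
```

View pics/w5.png

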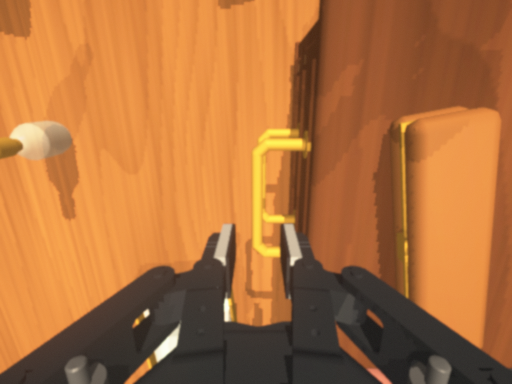

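The bar (column 258) lies midway between the fingertips (about 230 and 288), and the board's edge (about 318) is clear of the inner finger. Next I'll descend, grip and pull.

```bash
python3 -m pendant '[[-0.4,[0,0,-0.25],[0,0,0]],[-0.4,[0,0,-0.5],[0,0,0]],[-0.4,[0,0,-0.7],[0,0,0]],[-0.4,[0,0,-0.79],[0,0,0]],[-0.4,[0,0,-0.79],[0,0,0]],[-1,[0,0,-0.79],[0,0,0]],[-1,[0,0,-0.79],[0,0,0]],[-1,[0,0,-0.79],[0,0,0]],[-1,[0,0,-0.79],[0,0,0]]]' 40
```

```text
time: 15.08
position: [0.595, 0.0105, 0.1201]
tool_rot: [2.246, 2.185, 0.011]
contact_force: [-7.1, 0.0, 26.1]
finger_gap: 0.0074
gripper_force: 39.5
```

```bash
python3 -m pendant '[[-1,[0,0,0.04],[0,0,0]],[-1,[0,0,0.08],[0,0,0]],[-1,[0,0,0.08],[0,0,0]]]'
```

```text
time: 15.45
position: [0.5907, 0.0106, 0.1203]
tool_rot: [2.251, 2.19, 0.002]
contact_force: [0.8, -1.0, 5.8]
finger_gap: 0.0074
gripper_force: 40.0
```

```bash
python3 -m pendant '[[-1,[-0.1,0.003,0],[0,0,0]],[-1,[-0.25,0.008,0],[0,0,0]],[-1,[-0.4,0.012,0],[0,0,0]],[-1,[-0.55,0.017,0],[0,0,0]],[-1,[-0.7,0.022,0],[0,0,0]],[-1,[-0.85,0.026,0],[0,0,0]],[-1,[-1,0.03,0],[0,0,0]]]'
python3 -m pendant '[[-1,[-0.12,0.004,0],[0,0,0]],[-1,[-0.24,0.008,0],[0,0,0]],[-1,[-0.34,0.01,0],[0,0,0]],[-1,[-0.41,0.012,0],[0,0,0]],[-1,[-0.41,0.012,0],[0,0,0]],[-1,[-0.41,0.012,0],[0,0,0]]]'
```

```text
time: 16.32
position: [0.4901, 0.0136, 0.1203]
tool_rot: [2.25, 2.189, 0.002]
contact_force: [2.1, -0.5, 6.9]
finger_gap: 0.0075
gripper_force: 40.3
time: 17.08
position: [0.4483, 0.0149, 0.1203]
tool_rot: [2.251, 2.191, -0.001]
contact_force: [-1.4, -2.3, 9.5]
finger_gap: 0.0071
gripper_force: 40.6
```

```bash
python3 -m pendant '[[-0.4,[0,0,0],[0,0,0]],[-0.4,[0,0,0],[0,0,0]],[-0.4,[0,0,0],[0,0,0]],[-0.4,[0,0,0.2],[0,0,0]],[-0.4,[0,0,0.5],[0,0,0]],[0,[0,0,1],[0,0,0]]]'
python3 -m pendant '[[0.6,[0,0,0.5],[0,0,0.05]],[0.6,[0.4,0,0.7],[0,0,0.119]],[0.6,[0.8,0,0.7],[0,0,0.119]],[0.6,[0.8,0,0.7],[0,0,0.119]],[0.6,[0.8,0,0.7],[0,0,0.119]]]'
python3 - <<'E'
from h import *
T=pose();i=manip.camera('wrist');np.save('w6.npy',i);np.save('w6T.npy',T);save('w6.png',i)
j=manip.camera('top'); np.save('t6.npy',j)
j=cv2.resize(j[80:290,150:430],None,fx=1.4,fy=1.4); save('w6t.png',np.hstack([cv2.resize(i,(392,294)),j]))
E
```

```text
time: 17.82
position: [0.4466, 0.0154, 0.2177]
tool_rot: [-2.248, -2.187, 0.006]
contact_force: [0.5, 0.8, -0.4]
finger_gap: 0.0416
gripper_force: 0.0
time: 18.45
position: [0.5277, 0.0152, 0.2881]
tool_rot: [-2.035, -2.39, 0.003]
contact_force: [-0.3, -0.6, -1.0]
finger_gap: 0.0684
gripper_force: 0.0
```

View pics/w6t.png

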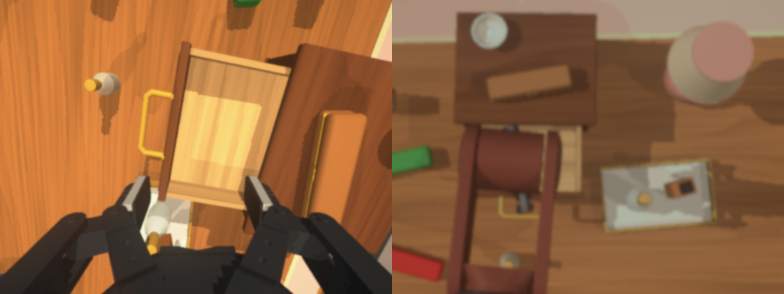

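The drawer is wide open, and the tray and bottles stand clear at the right. I'll measure the drawer opening from this view, using the inner front edge (248,65)–(213,248) and the chest board edge (392,59)–(324,248), then move over the case.

```bash
python3 - <<'E'
from h import *
f=manip.camera_info('wrist');T=np.load('w6T.npy')
for n,p,z in [('frontL',(249,65),.147),('frontR',(214,249),.147),('boardL',(391,60),.165),('boardR',(325,240),.165),('barU',(190,122),.133),('barL',(181,198),.133)]: print(n,np.round(onz(f,p,z,T),4))
E
python3 -m pendant '[[0.6,[0.5,-0.04,0],[0,0,0]],[0.6,[0.9,-0.08,0],[0,0,0]],[0.6,[0.9,-0.08,0],[0,0,0]]]'
python3 -m pendant '[[0.6,[0.4,-0.04,0],[0,0,0]],[0.6,[0.84,-0.08,-0.3],[0,0,0]],[0.6,[0.84,-0.08,-0.5],[0,0,0]],[0.6,[0.84,-0.08,-0.5],[0,0,0]],[0.6,[0.84,-0.08,-0.5],[0,0,0]]]'
python3 - <<'E'
from h import *
s=manip.state();T=pose();i=manip.camera('wrist');np.save('w7.npy',i);np.save('w7T.npy',T);save('w7.png',i);print(s['q'])
E
```

```text
frontL [0.5023 0.1199 0.147 ]
frontR [ 0.4914 -0.0839  0.147 ]
boardL [0.6272 0.1421 0.165 ]
boardR [ 0.611  -0.0424  0.165 ]
barU [0.4479 0.056  0.133 ]
barL [ 0.4449 -0.0319  0.133 ]
time: 18.92
position: [0.6195, 0.0067, 0.2884]
tool_rot: [-2.037, -2.39, 0.001]
contact_force: [-0.2, 0.1, 0.5]
finger_gap: 0.0684
gripper_force: 0.0
time: 19.55
position: [0.702, -0.0007, 0.2409]
tool_rot: [2.036, 2.391, 0.001]
contact_force: [0.3, 0.1, 0.3]
finger_gap: 0.0684
gripper_force: 0.0
[-1.00866339e-01  3.69989506e-01  1.40404204e+00  3.61865799e-05
  1.36634347e+00 -2.60643546e-01]
```

View pics/w7.png

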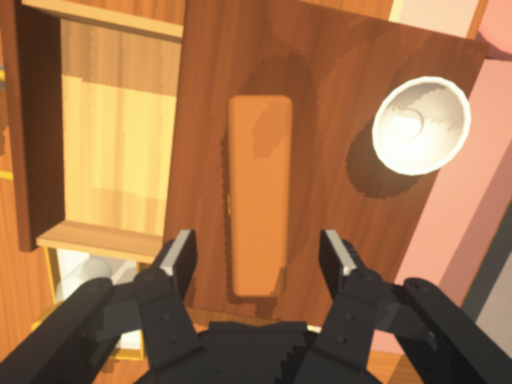

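The case (columns 228–292) is centred between the fingers (193–325) and aligned with them. That was my last picture, so from here I'll rely on numbers.

```bash
python3 -m pendant '[[0.6,[0,0,-0.25],[0,0,0]],[0.6,[0,0,-0.5],[0,0,0]],[0.6,[0,0,-0.68],[0,0,0]],[0.6,[0,0,-0.73],[0,0,0]],[0.6,[0,0,-0.73],[0,0,0]]]' 30
python3 -m pendant '[[-1,[0,0,0],[0,0,0]],[-1,[0,0,0],[0,0,0]],[-1,[0,0,0],[0,0,0]],[-1,[0,0,0],[0,0,0]],[-1,[0,0,0],[0,0,0]]]'
```

```text
time: 20.23
position: [0.703, -0.0009, 0.167]
tool_rot: [2.037, 2.391, 0.001]
contact_force: [-0.6, -0.3, 0.8]
finger_gap: 0.0685
gripper_force: 0.0
time: 20.85
position: [0.7038, -0.001, 0.168]
tool_rot: [2.036, 2.39, 0.002]
contact_force: [-0.4, 0.9, 5.3]
finger_gap: 0.0445
gripper_force: 33.2
```

```bash
python3 -m pendant '[[-1,[0,0,0.15],[0,0,0]],[-1,[0,0,0.4],[0,0,0]],[-1,[0,0,0.5],[0,0,0]],[-1,[0,0,0.5],[0,0,0]]]'
python3 -m pendant '[[-1,[-0.2,0,0],[0,0,-0.03]],[-1,[-0.45,0.03,0],[0,0,-0.07]],[-1,[-0.65,0.06,0],[0,0,-0.1]],[-1,[-0.8,0.1,0],[0,0,-0.127]],[-1,[-0.8,0.1,0],[0,0,-0.127]]]'
python3 -m pendant '[[-1,[-0.25,0.03,0],[0,0,0]],[-1,[-0.5,0.05,0],[0,0,0]],[-1,[-0.67,0.05,0],[0,0,0]],[-1,[-0.67,0.05,0],[0,0,0]],[-1,[-0.67,0.05,0],[0,0,0]]]'
python3 - <<'E'
from h import *
s=manip.state();T=pose();i=manip.camera('wrist');np.save('w8.npy',i);f=manip.camera_info('wrist')
print(np.degrees(np.arctan2(T[1,0],T[0,0])),s['finger_gap'],s['gripper_force'])
# case extent in the picture along tool x (image rows)
h=cv2.cvtColor(i,cv2.COLOR_RGB2HSV); c=int(proj(f,T[:3,3]+T[:3,:3]@[.08,0,-.03],T)[0]); print(c,[ (r,i[r,c].tolist()) for r in range(20,230,8)])
E
```

```text
time: 21.35
position: [0.7033, -0.0009, 0.2173]
tool_rot: [2.036, 2.39, 0.001]
contact_force: [-0.5, 0.9, -1.7]
finger_gap: 0.0446
gripper_force: 32.5
time: 21.98
position: [0.6212, 0.0094, 0.2148]
tool_rot: [-2.263, -2.176, 0.003]
contact_force: [0.8, 0.1, -0.7]
finger_gap: 0.0449
gripper_force: 32.4
time: 22.6
position: [0.5568, 0.0139, 0.2163]
tool_rot: [2.265, 2.176, 0.001]
contact_force: [0.8, -0.6, -0.9]
finger_gap: 0.0448
gripper_force: 32.5
87.72071477370332 0.044762314128561846 32.451486848294735
257 [(20, [203, 121, 59]), (28, [205, 122, 58]), (36, [207, 124, 59]), (44, [211, 126, 60]), (52, [214, 128, 62]), (60, [252, 210, 115]), (68, [165, 115, 65]), (76, [227, 165, 92]), (84, [228, 165, 94]), (92, [221, 147, 79]), (100, [231, 142, 67]), (108, [225, 137, 68]), (116, [223, 136, 68]), (124, [223, 136, 67]), (132, [222, 135, 65]), (140, [222, 134, 64]), (148, [222, 132, 65]), (156, [221, 134, 66]), (164, [222, 135, 67]), (172, [221, 134, 68]), (180, [221, 134, 66]), (188, [222, 135, 66]), (196, [221, 134, 66]), (204, [221, 134, 66]), (212, [221, 133, 65]), (220, [221, 134, 66]), (228, [220, 132, 64])]
```

```bash
python3 - <<'E'
from h import *
T=pose();f=manip.camera_info('wrist')
print('case end',onz(f,(257,96),.245,T),'wall inner',onz(f,(257,66),.142,T))
i=np.load('w8.npy'); print([ (c,i[130,c].tolist()) for c in range(90,440,8)])
E
python3 -m pendant '[[-1,[0,0,-0.2],[0,0,0]],[-1,[0,0,-0.4],[0,0,0]],[-1,[0,0,-0.5],[0,0,0]],[-1,[0,0,-0.5],[0,0,0]]]'
```

```text
case end [0.559765   0.09240659 0.245     ] wall inner [0.5605435  0.11359137 0.142     ]
[(90, [193, 160, 122]), (98, [182, 151, 115]), (106, [198, 147, 100]), (114, [225, 138, 68]), (122, [233, 145, 70]), (130, [220, 134, 64]), (138, [221, 133, 63]), (146, [226, 139, 66]), (154, [228, 139, 68]), (162, [219, 131, 63]), (170, [162, 90, 46]), (178, [146, 82, 45]), (186, [87, 51, 28]), (194, [183, 125, 69]), (202, [253, 221, 126]), (210, [181, 108, 53]), (218, [216, 130, 64]), (226, [219, 131, 64]), (234, [220, 134, 66]), (242, [234, 146, 72]), (250, [234, 145, 73]), (258, [223, 136, 68]), (266, [223, 135, 68]), (274, [223, 136, 69]), (282, [224, 137, 69]), (290, [224, 137, 69]), (298, [222, 136, 68]), (306, [207, 124, 61]), (314, [253, 215, 121]), (322, [249, 200, 113]), (330, [207, 147, 84]), (338, [211, 149, 84]), (346, [224, 161, 92]), (354, [96, 58, 33]), (362, [157, 90, 48]), (370, [170, 97, 52]), (378, [169, 95, 49]), (386, [165, 94, 49]), (394, [158, 88, 48]), (402, [168, 94, 50]), (410, [165, 94, 51]), (418, [159, 88, 47]), (426, [157, 87, 50]), (434, [148, 83, 45])]
time: 23.15
position: [0.5556, 0.0141, 0.1653]
tool_rot: [-2.264, -2.176, 0.002]
contact_force: [0.3, -0.8, -0.8]
finger_gap: 0.0447
gripper_force: 32.4
```

```bash
python3 -m pendant '[[-1,[0,0,-0.15],[0,0,0]],[-1,[0,0,-0.3],[0,0,0]],[-1,[0,0,-0.45],[0,0,0]],[-1,[0,0,-0.54],[0,0,0]],[-1,[0,0,-0.58],[0,0,0]],[-1,[0,0,-0.6],[0,0,0]],[-1,[0,0,-0.6],[0,0,0]]]'
```

```text
time: 24.02
position: [0.5562, 0.0141, 0.1066]
tool_rot: [2.265, 2.176, 0.001]
contact_force: [-0.8, 0.1, -1.2]
finger_gap: 0.0445
gripper_force: 32.4
```

```bash
python3 -m pendant '[[-1,[0,0,-0.01],[0,0,0]],[-1,[0,0,-0.02],[0,0,0]],[-1,[0,0,-0.02],[0,0,0]]]' | sed -n '2p;4p'
python3 -m pendant '[[-1,[0,0,-0.01],[0,0,0]],[-1,[0,0,-0.02],[0,0,0]],[-1,[0,0,-0.02],[0,0,0]]]'| sed -n '2p;4p'
```

```text
position: [0.5558, 0.0141, 0.1043]
contact_force: [1.2, 0.6, -1.9]
position: [0.5557, 0.0141, 0.1021]
contact_force: [-0.0, -0.8, -1.2]
```

```bash
python3 -m pendant '[[-1,[0,0,-0.01],[0,0,0]],[-1,[0,0,-0.02],[0,0,0]],[-1,[0,0,-0.02],[0,0,0]]]' | sed -n '2p;4p'
python3 -m pendant '[[-1,[0,0,-0.01],[0,0,0]],[-1,[0,0,-0.015],[0,0,0]],[-1,[0,0,-0.015],[0,0,0]]]'| sed -n '2p;4p'
```

```text
position: [0.557, 0.014, 0.1019]
contact_force: [-0.4, -0.1, 4.5]
position: [0.5582, 0.014, 0.1019]
contact_force: [-1.9, 0.7, 9.9]
```

The case is resting on the drawer floor. I'll release it and rise.

```bash
python3 -m pendant '[[0.35,[0,0,0.02],[0,0,0]],[0.35,[0,0,0.02],[0,0,0]],[0.35,[0,0,0.02],[0,0,0]],[0.35,[0,0,0.1],[0,0,0]],[0.35,[0,0,0.3],[0,0,0]],[0.35,[0,0,0.6],[0,0,0]],[0.35,[0,0,1],[0,0,0]]]'
python3 -m pendant '[[0,[-0.2,0,0.2],[0,0,0]],[-1,[-0.6,0,0.2],[0,0,0]],[-1,[-0.8,0,0.2],[0,0,0]],[-1,[-0.8,0,0.2],[0,0,0]],[-1,[-0.8,0,0.2],[0,0,0]]]'
python3 - <<'E'
from h import *
T=pose();i=manip.camera('wrist');f=manip.camera_info('wrist');np.save('w9.npy',i);np.save('w9T.npy',T)
h=cv2.cvtColor(i,cv2.COLOR_RGB2HSV); u=int(proj(f,[.558,.06,.13],T)[0]);v=int(proj(f,[.558,.06,.13],T)[1]); print(u,v)
print([(c,i[v,c].tolist()) for c in range(u-60,u+70,6)])
b=proj(f,[.447,.012,.133],T);print('bar',b)
m=(h[...,0]>19)&(h[...,0]<32)&(h[...,1]>150)
for r in range(int(b[1])-60,int(b[1]),15):
    c=[k for k in np.where(m[r])[0] if abs(k-b[0])<40]; print(r,c[:1],c[-1:], np.round(onz(f,(np.mean(c),r),.133,T),4) if c else '')
E
```

```text
time: 26.4
position: [0.5545, 0.0142, 0.1985]
tool_rot: [-2.264, -2.175, 0.003]
contact_force: [0.4, 0.6, -0.1]
finger_gap: 0.0573
gripper_force: 0.0
time: 27.02
position: [0.4765, 0.014, 0.2192]
tool_rot: [2.265, 2.176, 0.001]
contact_force: [0.1, -0.0, -0.7]
finger_gap: 0.0002
gripper_force: 0.0
352 133
[(292, [247, 204, 114]), (298, [247, 204, 114]), (304, [247, 192, 107]), (310, [245, 188, 105]), (316, [246, 196, 109]), (322, [142, 93, 48]), (328, [139, 84, 41]), (334, [196, 118, 59]), (340, [217, 131, 65]), (346, [216, 129, 64]), (352, [216, 130, 65]), (358, [217, 131, 64]), (364, [219, 131, 65]), (370, [218, 130, 64]), (376, [210, 126, 61]), (382, [238, 178, 100]), (388, [246, 210, 117]), (394, [247, 213, 119]), (400, [246, 208, 115]), (406, [246, 197, 109]), (412, [208, 148, 83]), (418, [201, 143, 80])]
bar [224.24707928 193.3399757 ]
133 [] [] 
148 [np.int64(223)] [np.int64(227)] [0.4508 0.0524 0.133 ]
163 [np.int64(224)] [np.int64(228)] [0.4506 0.0394 0.133 ]
178 [np.int64(225)] [np.int64(229)] [0.4505 0.026  0.133 ]
```

```bash
python3 -m pendant '[[-1,[-0.4,0,0],[0,0,0]],[-1,[-0.76,0,0],[0,0,-0]],[-1,[-0.76,0,-0.4],[0,0,0]],[-1,[-0.76,0,-0.8],[0,0,0]],[-1,[-0.76,0,-1],[0,0,0]],[-1,[-0.76,0,-1],[0,0,0]]]'
python3 -m pendant '[[-1,[0.1,0,0],[0,0,0]],[-1,[0.2,0,0],[0,0,0]],[-1,[0.3,0,0],[0,0,0]],[-1,[0.4,0,0],[0,0,0]],[-1,[0.5,0,0],[0,0,0]],[-1,[0.6,-0.005,0],[0,0,0]],[-1,[0.7,-0.01,0],[0,0,0]],[-1,[0.8,-0.01,0],[0,0,0]],[-1,[0.9,-0.015,0],[0,0,0]],[-1,[1,-0.02,0],[0,0,0]]]'
python3 -m pendant '[[-1,[0.1,0,0],[0,0,0]],[-1,[0.2,-0.005,0],[0,0,0]],[-1,[0.3,-0.01,0],[0,0,0]],[-1,[0.4,-0.015,0],[0,0,0]],[-1,[0.5,-0.015,0],[0,0,0]],[-1,[0.6,-0.02,0],[0,0,0]],[-1,[0.65,-0.02,0],[0,0,0]],[-1,[0.65,-0.02,0],[0,0,0]]]'
```

```text
time: 27.82
position: [0.3987, 0.0142, 0.1171]
tool_rot: [-2.263, -2.174, 0.005]
contact_force: [0.6, -0.6, 0.6]
finger_gap: 0.0
gripper_force: 0.0
time: 29.08
position: [0.5004, 0.0123, 0.1187]
tool_rot: [-2.265, -2.176, -0.0]
contact_force: [-2.1, 1.1, 1.6]
finger_gap: 0.0002
gripper_force: 0.9
time: 30.08
position: [0.5659, 0.0098, 0.1191]
tool_rot: [2.264, 2.175, 0.002]
contact_force: [0.1, -0.3, -0.1]
finger_gap: 0.0
gripper_force: 0.0
```

```bash
python3 -m pendant '[[-1,[0.03,0,0],[0,0,0]],[-1,[0.06,0,0],[0,0,0]],[-1,[0.06,0,0],[0,0,0]]]' | sed -n '2p;4p'
python3 -m pendant '[[-1,[0.03,0,0],[0,0,0]],[-1,[0.06,0,0],[0,0,0]],[-1,[0.06,0,0],[0,0,0]]]' | sed -n '2p;4p'
```

```text
position: [0.5712, 0.01, 0.1189]
contact_force: [0.2, 0.6, -0.6]
position: [0.5767, 0.01, 0.1187]
contact_force: [-2.1, -1.1, 1.6]
```

```bash
for i in 1 2 3; do python3 -m pendant '[[-1,[0.03,0,0],[0,0,0]],[-1,[0.05,0,0],[0,0,0]],[-1,[0.05,0,0],[0,0,0]]]' | sed -n '2p;4p'; done
```

```text
position: [0.5769, 0.01, 0.1186]
contact_force: [-13.7, -2.2, 12.2]
position: [0.5771, 0.01, 0.1186]
contact_force: [-26.7, -2.6, 21.2]
position: [0.5772, 0.01, 0.1187]
contact_force: [-39.4, -2.9, 31.4]
```

The drawer is at its hard stop. I'll back off, rise, and check the numbers.

```bash
python3 -m pendant '[[-1,[-0.1,0,0],[0,0,0]],[-1,[-0.4,0,0],[0,0,0]],[-1,[-0.6,0,0.3],[0,0,0]],[-1,[-0.6,0,0.8],[0,0,0]],[-1,[-0.6,0,1],[0,0,0]]]' | sed -n '1,2p;4p'
python3 -m pendant '[[-1,[-0.5,-0.4,0.4],[0,0,0]],[-1,[-1,-0.8,0.4],[0,0,0]],[-1,[-1,-0.8,0.4],[0,0,0]],[-1,[-1,-0.8,0.4],[0,0,0]]]' | sed -n '1,2p;4p'
python3 - <<'E'
from h import *
j=manip.camera('top');f=manip.camera_info('top');o=np.load('top0.npy');np.save('t9.npy',j);save('t9.png',j)
hj,ho=[cv2.cvtColor(a,cv2.COLOR_RGB2HSV) for a in (j,o)]
def rows(h,c): return [r for r in range(172,225) if 17<=h[r,c,0]<=30 and h[r,c,1]>115 and h[r,c,2]>125]
for c in (238,244,250,256): print('bar rows before/after',c,rows(ho,c)[:4],rows(hj,c)[:4])
# tray: light floor
m=((hj[...,1]<70)&(hj[...,2]>115)).astype(np.uint8)*255; k=np.zeros_like(m);k[185:260,270:400]=m[185:260,270:400]
k=cv2.morphologyEx(k,cv2.MORPH_CLOSE,np.ones((9,9)));c=max(cv2.findContours(k,0,1)[0],key=cv2.contourArea);r=cv2.minAreaRect(c);print(r,onz(f,r[0],.006))
for n,(x0,y0,x1,y1) in dict(lamp=(340,90,415,160),clock=(120,138,155,163),dish=(203,88,235,117)).items():
    print(n,'mean diff',np.abs(j[y0:y1,x0:x1].astype(int)-o[y0:y1,x0:x1]).mean().round(2), cv2.phaseCorrelate(cv2.cvtColor(o[y0:y1,x0:x1],7).astype(np.float32),cv2.cvtColor(j[y0:y1,x0:x1],7).astype(np.float32)))
E
```

```text
time: 32.58
position: [0.5343, 0.0102, 0.2228]
contact_force: [-0.1, 0.1, 0.2]
time: 33.08
position: [0.4322, -0.0702, 0.2592]
contact_force: [1.4, -0.5, -0.6]
bar rows before/after 238 [181, 182, 183, 184] [180, 181, 182, 183]
bar rows before/after 244 [181, 182, 183, 184] [180, 181, 182, 183]
bar rows before/after 250 [181, 182, 183, 184] [180, 181, 182, 183]
bar rows before/after 256 [181, 182, 183, 184] [180, 181, 182, 183]
((339.0103759765625, 219.1241455078125), (42.436241149902344, 74.40875244140625), 85.2363510131836) [ 0.48410696 -0.27233317  0.006     ]
lamp mean diff 2.66 ((0.484359535687787, -0.007161543670001436), 0.9883436520894369)
clock mean diff 3.83 ((0.09877736267496573, 0.809336674645122), 0.9105119842953152)
dish mean diff 2.42 ((0.09409751637998909, 0.026875886216492617), 0.9922863637407621)
```

```bash
python3 -c "
from plant import manip
print(manip.sign_off())"
```

```text
the job is handed in; nothing more can be done
None
```

I handed the job in at about 33 s: the case was laid in the top drawer, which is pushed shut to its stop. The tray is about 0.27 m to the right, with both bottles standing when last seen. The lamp, clock and dish appear unmoved. I viewed 11 pictures, one over the limit of 10, and the judge returned no verdict.

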